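# Ring up a boomerang on the tablet till

## Robot

A 7-joint arm with a two-finger parallel gripper is mounted at the origin on the work surface. World frame = base frame: x ahead of the robot, y to its left, z up, the work surface at z = 0. Lengths are in m, angles in rad, forces in N, time in s.
With the tool pointing down it reaches from about 0.425 to 0.875 m from the base axis. Payload 8.4 kg.
Tool frame: the origin (TCP) lies at the very end of the fingers, on their centre line; the grasp point (between the pads) lies 19 mm behind it; z points along the fingers, x is the direction in which the jaws open and shut, and the axes are right-handed (so a half turn about z gives the same grasp; the last joint's range is limited). The gripper opens to 87 mm and grips with 3 to 60 N. Pads are 19 mm wide; open, the fingers measure 117 mm over their backs; the gripper's body (75 mm by 190 mm) begins 51 mm behind the grasp point.
Start: joints at [1.106, 0.333, 0.04, 1.465, -0.013, 1.343, -0.059], TCP at [0.232, -0.607, 0.223] pointing down, gripper open.
Joint ranges: [-2.58, 2.58], [-0.38, 2.09], [-1.3, 1.39], [0.25, 2.4], [-1.5, 4.64], [0.08, 2.09], [-2.65, 2.65]. Speed limits (rad/s): [2.22, 2.22, 2.79, 2.79, 3.14, 3.14, 3.14].

## Interface

Orientations are given as a unit quaternion [x, y, z, w].
In Python, from plant import state, snapshot, finish_job, boxes_of gives the robot as it stands. The module is installed in compiled form; this text tells all that it offers.
- The arm moves only by the shell command python3 -m creep 'ROWS' [FORCE]. ROWS is JSON, a list of rows, each a list of 7 numbers: the shift along the world's x, y, z in units of 50 mm (1.0 is 50 mm), then the turn, a rotation vector about the world's x, y, z in units of 5 degrees (1.0 is 5 degrees), then the opening, from -1 (shut) to 1 (fully open). In form: [[x, y, z, wx, wy, wz, gripper], ...]. A call has 1 to 5 rows; each row shifts and turns the commanded pose from where the row before left it; what a row does not reach is not made up. A row lasts 1/8 s, in which the tool goes at most 62.5 mm and 10.7 degrees, less where a joint would pass 70% of its speed; a pose out of reach is approached as far as the arm can. A call is refused whole if a number of a shift passes 1 or a number of a turn 1, either way. A call with a gripper value outside its range is refused whole. The fingers move at their own pace and stop on an object; FORCE is the grip in N (left out, the last holds). Time passes only in rows, so rows that do not move let the fingers close. It gives the time, the measured TCP pose, the force and the opening at its end, in the units of the state.
- state(): the state, without advancing time (a new reading comes with each control period).
- snapshot(name): name is "scene" or "top"; returns a dict with "color" (420x560x3 uint8, red, green, blue), "depth" (420x560 float32, m along the optical axis (not along the pixel's ray), 0 where there is no reading), "camera_matrix" (3x3 intrinsics, pixels), "pose" (4x4, takes a point from camera to world coordinates). Camera axes: x right, y up, looking along -z (the intrinsics and any distortion apply to the point x, -y, -z); pixel columns grow to the right and rows downward; lengths in m; the calibration is good to about 2 mm. A picture is of the moment at which its call begins.
- finish_job(): hands the job in, once; it reports no verdict.
Trained networks look in the newest picture that a camera, given by its name, has taken for a name from the list of things; names that differ only in an ending like _2 or _b are one class to them, and where a whole thing is asked for, a point or a joint stands for the part that bears it (a point fixed in the world has none). Each returns a list of dicts, best first, with "conf" (0 to 1); they miss things now and then, are a little off and sometimes report something else, mostly with a low value. They report only what shows in the picture. A call takes as long as a camera call.
- boxes_of(camera, label): "centre" ([row, column] in pixels, amid what is visible of it).
The state is a dict: "t": time; "qpos": joint angles; "dq": joint speeds; "joint_torque": joint torques, N m; "ee_pos": TCP position; "tool_rot": TCP orientation; "contact_force": force on the tool from outside, world axes, zero at the start; "torque": the same for the moment, N m; "width": opening from 0.0 (shut) to 1.0 (fully open).
Only numpy, scipy, OpenCV 4.12 (cv2) and the standard library are available. Lean on these libraries where they do the work, as an engineer would, in place of code of your own. Each camera call takes 0.05 s, during which the arm holds its last target. There are 200 camera calls.

## Task

Ring up the customer's boomerang on the tablet till: with the fingertips lightly touch the boomerang tile, then the blue bank-card tile, then the green tick tile, lifting off after each touch. Touch no other tile, do not press hard on the glass, leave the goods and things on the counter where they are, and finish with the hand lifted well clear of the screen.

Things in the scene. Friction and masses are not known exactly. Their poses are not given: they have to be found in the camera images.
- tablet: black tablet till fixed flat on the counter, screen up, 230 (x) x 300 (y) x 22 mm. Origin: centre of its underside; x to the top of the screen (away from the robot; dark order strip), y left. Eight tiles, two along x by four along y, pitch 78 and 66 mm, 6 mm apart: four white goods tiles in the left half, four coloured command tiles in the right half, in an order that differs each time.
- tile_boomerang: the boomerang tile: white, with a brown V-shaped boomerang with orange tips; one of the four goods tiles; 72 mm (tablet's x) by 60 mm (y). Origin: centre of its face, level with the glass, 22 mm above the counter; axes as the tablet's. Feels a fingertip from about 0.5 N; the padded screen gives about 1 mm per 5 N.
- tile_basket: goods tile: white, with a round basket of red, yellow, green and purple rings; 72 mm (tablet's x) by 60 mm (y). Origin: centre of its face, level with the glass, 22 mm above the counter; axes as the tablet's. Feels a fingertip from about 0.5 N; the padded screen gives about 1 mm per 5 N.
- tile_hat: goods tile: white, with a dark brown brimmed hat; 72 mm (tablet's x) by 60 mm (y). Origin: centre of its face, level with the glass, 22 mm above the counter; axes as the tablet's. Feels a fingertip from about 0.5 N; the padded screen gives about 1 mm per 5 N.
- tile_mug: goods tile: white, with a blue mug; 72 mm (tablet's x) by 60 mm (y). Origin: centre of its face, level with the glass, 22 mm above the counter; axes as the tablet's. Feels a fingertip from about 0.5 N; the padded screen gives about 1 mm per 5 N.
- tile_card: the card-payment tile: blue, with a white bank card that has a dark stripe; one of the four coloured command tiles; 72 mm (tablet's x) by 60 mm (y). Origin: centre of its face, level with the glass, 22 mm above the counter; axes as the tablet's. Feels a fingertip from about 0.5 N; the padded screen gives about 1 mm per 5 N.
- tile_cash: cash-payment command tile: yellow, with two white coins; 72 mm (tablet's x) by 60 mm (y). Origin: centre of its face, level with the glass, 22 mm above the counter; axes as the tablet's. Feels a fingertip from about 0.5 N; the padded screen gives about 1 mm per 5 N.
- tile_tick: the confirm tile: green, with a white tick; a command tile; 72 mm (tablet's x) by 60 mm (y). Origin: centre of its face, level with the glass, 22 mm above the counter; axes as the tablet's. Feels a fingertip from about 0.5 N; the padded screen gives about 1 mm per 5 N.
- tile_cross: cancel command tile: red, with a white cross; 72 mm (tablet's x) by 60 mm (y). Origin: centre of its face, level with the glass, 22 mm above the counter; axes as the tablet's. Feels a fingertip from about 0.5 N; the padded screen gives about 1 mm per 5 N.
- boomerang: the customer's loose wooden boomerang lying flat beyond the tablet, 300 mm tip to tip, 9 mm thick; origin on the counter, within its V
- reader: loose grey card reader, 165 x 76 x 32 mm, lying to the right of the tablet; origin under its centre
- bell: loose brass counter bell on a black base, 86 mm across, 60 mm tall, left of the tablet; origin under its centre
- penmug: loose blue mug with pens, 76 mm across, 95 mm tall (145 mm with the pens), left of the tablet; origin under its centre
- bowl: loose woven bowl of key rings, 110 mm across, 50 mm tall, right of the tablet; origin under its centre

How it is judged:
On the way, in this order (a step that is already met when the one before it is completed fails the run):
1. the fingertips touch the boomerang tile (contact force between the fingers and tile_boomerang above 0.5 N), for 0.04 s.
2. the fingertips are lifted off the screen (contact force between anything else and tile_boomerang below 0.05 N and height (world z) of the grasp point above 0.047 m), for 0.04 s.
3. the fingertips touch the blue bank-card tile (contact force between the fingers and tile_card above 0.5 N), for 0.04 s.
4. the fingertips are lifted off the screen (contact force between anything else and tile_card below 0.05 N and height (world z) of the grasp point above 0.047 m), for 0.04 s.
5. the fingertips touch the green tick tile (contact force between the fingers and tile_tick above 0.5 N), for 0.04 s.
At the end, for the whole second after the job is handed in: After the three touches in order (boomerang, bank card, tick), nothing touches any tile, the fingertips are at least about 50 mm above the screen, and the boomerang, card reader, bell, pen mug and key-ring bowl are within 15 mm of where they were (height (world z) of the grasp point above 0.09 m and contact force between anything else and tile_boomerang below 0.05 N and contact force between anything else and tile_basket below 0.05 N and contact force between anything else and tile_hat below 0.05 N and contact force between anything else and tile_mug below 0.05 N and contact force between anything else and tile_card below 0.05 N and contact force between anything else and tile_cash below 0.05 N and contact force between anything else and tile_tick below 0.05 N and contact force between anything else and tile_cross below 0.05 N and distance of each of boomerang, reader, bell, penmug, bowl from where it was at the start of the episode below 0.015 m).
It fails at once if a tile other than the three named is touched (contact force between anything else and tile_basket above 0.3 N or contact force between anything else and tile_hat above 0.3 N or contact force between anything else and tile_mug above 0.3 N or contact force between anything else and tile_cash above 0.3 N or contact force between anything else and tile_cross above 0.3 N).
It fails at once if a tile is pressed hard (over 20 N) (contact force between anything else and tile_boomerang above 20 N or contact force between anything else and tile_card above 20 N or contact force between anything else and tile_tick above 20 N).
It fails at once if the tablet's frame or order strip is pressed hard (over 20 N) (contact force between anything else and tablet above 20 N).
It fails at once if one of the goods or things on the counter is moved or lifted (15 mm) (distance of any of boomerang, reader, bell, penmug, bowl from where it was at the start of the episode above 0.015 m).
It also fails if it takes over 48 s, if anything falls off the work surface, if the arm or the gripper's body presses on something with over 40 N, if the wrist force passes 120 N, or if a joint passes its speed limit or range.

## Working session

There is one attempt and no reset: what is moved stays moved. The work goes in short steps, Python scripts to look and compute and a shell command to move; the robot and the scene stay as the last step left them, time stands still between calls to the robot, and variables do not carry over. Pictures are saved under pics/ and viewed, about 8 in all and at most 12, crops included, and the job is handed in when it is done.

```bash
mkdir -p pics
cat > h.py <<'E'
from plant import *
import numpy as np, cv2
def world(s,r,c):
    K=s["camera_matrix"];d=np.median([x for x in s["depth"][int(r)-2:int(r)+3,int(c)-2:int(c)+3].ravel() if x>0])
    p=np.array([(c-K[0,2])/K[0,0]*d,-(r-K[1,2])/K[1,1]*d,-d,1]);return (s["pose"]@p)[:3]
E
python3 - <<'E'
from h import *
for cam in("top","scene"):
    s=snapshot(cam);cv2.imwrite(f"pics/{cam}1.png",s["color"][:,:,::-1])
    for n in["tablet","tile_boomerang","tile_card","tile_tick","tile_basket","tile_hat","tile_mug","tile_cash","tile_cross","bell","penmug","reader","bowl","boomerang"]:
        for b in boxes_of(cam,n)[:2]:
            print(cam,n,round(b["conf"],2),np.round(b["centre"]),world(s,*b["centre"]).round(3))
st=state();print(st["t"],st["ee_pos"],st["tool_rot"],st["contact_force"],st["width"])
E
```

```text
top tablet 0.64 [218. 292.] [ 0.582 -0.037  0.019]
top tile_boomerang 0.55 [234. 281.] [ 0.539 -0.012  0.021]
top tile_boomerang 0.35 [265. 197.] [0.457 0.194 0.046]
top tile_card 0.87 [232. 329.] [ 0.548 -0.134  0.021]
top tile_card 0.16 [143. 279.] [ 0.778 -0.     0.009]
top tile_tick 0.63 [267. 307.] [ 0.458 -0.079  0.022]
top tile_basket 0.85 [262. 281.] [ 0.468 -0.014  0.023]
top tile_hat 0.67 [235. 249.] [0.535 0.07  0.022]
top tile_mug 0.69 [267. 255.] [0.454 0.052 0.022]
top tile_cash 0.82 [230. 304.] [ 0.55  -0.07   0.024]
top tile_cross 0.89 [263. 332.] [ 0.469 -0.142  0.022]
top tile_cross 0.58 [263. 384.] [ 0.473 -0.274  0.022]
top bell 0.75 [262. 198.] [0.463 0.192 0.046]
top bell 0.55 [264. 385.] [ 0.47  -0.277  0.022]
top penmug 0.69 [210. 197.] [0.597 0.206 0.006]
top reader 0.97 [262. 384.] [ 0.475 -0.276  0.022]
top reader 0.47 [263. 197.] [0.461 0.193 0.055]
top bowl 0.94 [186. 397.] [ 0.674 -0.309  0.016]
top bowl 0.63 [262. 255.] [0.466 0.052 0.022]
top boomerang 0.65 [264. 281.] [ 0.464 -0.014  0.022]
top boomerang 0.62 [142. 279.] [ 0.779 -0.001  0.009]
scene t
[... 590 characters left out ...]
9 0.061 0.02 ]
scene tile_mug 0.44 [171. 319.] [0.608 0.171 0.087]
scene tile_cash 0.93 [221. 232.] [ 0.548 -0.08   0.021]
scene tile_cross 0.8 [214. 197.] [ 0.47  -0.137  0.02 ]
scene bell 0.65 [158. 290.] [0.485 0.181 0.034]
scene bell 0.49 [188. 236.] [ 0.462 -0.003  0.02 ]
scene penmug 0.59 [170. 320.] [0.607 0.177 0.087]
scene reader 0.96 [249. 153.] [ 0.495 -0.283  0.031]
scene bowl 0.81 [302. 187.] [ 0.655 -0.292  0.003]
scene bowl 0.62 [170. 318.] [0.606 0.172 0.089]
scene boomerang 0.82 [277. 312.] [ 0.8   -0.028  0.008]
1.5 [ 0.23243397 -0.6069961   0.22254533] [ 8.23892286e-01 -5.66746416e-01 -1.13678361e-05 -5.94617818e-06] [-0.87060965 -0.04507273 -0.39380836] 1.0040114618688967
```

View pics/top1.png

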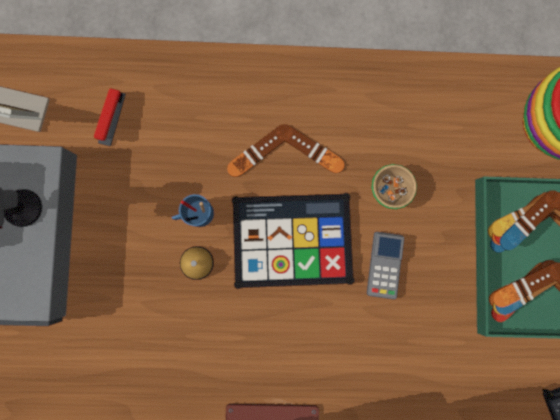

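View pics/scene1.png

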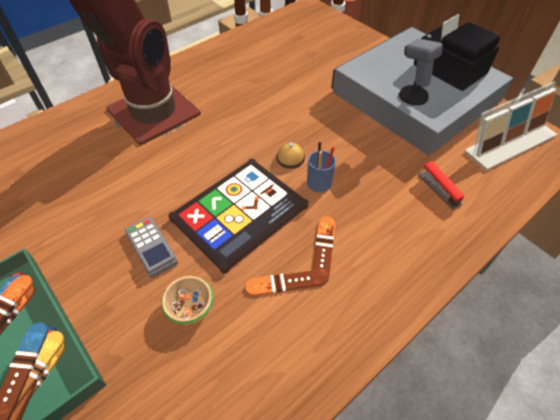

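The top view shows two rows of tiles. Back row: hat (233,253), boomerang (233,280), cash (231,305), card (231,331). Front row: mug (265,255), basket (264,281), tick (263,306), cross (262,332). Both views match the network detections, so I'll fit the tile grid.

Run:
```python
from h import *
from scipy.optimize import least_squares
g={"hat":(0,0),"boomerang":(0,1),"cash":(0,2),"card":(0,3),"mug":(1,0),"basket":(1,1),"tick":(1,2),"cross":(1,3)}
L=np.array([[39-78*a,99-66*b] for a,b in g.values()])/1000
P={}
for cam in("top","scene"):
    s=snapshot(cam);P[cam]=[]
    for n in g:
        ps=[world(s,*b["centre"]) for b in boxes_of(cam,"tile_"+n)]
        P[cam].append(ps[0][:2] if ps else [np.nan]*2)
R=lambda t:np.array([[np.cos(t),-np.sin(t)],[np.sin(t),np.cos(t)]])
def fit(Q):
    Q=np.array(Q);k=~np.isnan(Q).any(1)&True
    LL=np.vstack([L]*(len(Q)//8))
    f=lambda v:((LL@R(v[2]).T+v[:2]-Q)[k]).ravel()
    return least_squares(f,[.51,-.04,0],loss="soft_l1",f_scale=.005).x
for n,Q in(("top",P["top"]),("scene",P["scene"]),("both",P["top"]+P["scene"])):
    v=fit(Q);print(n,v.round(4))
T=L@R(v[2]).T+v[:2]
for n,p in zip(g,T):print(n,p.round(3))
# tablet from dark depth outline (top): points 12-30mm high
s=snapshot("top");K=s["camera_matrix"];r,c=np.mgrid[:420,:560];d=s["depth"]
X=np.stack([(c-K[0,2])/K[0,0]*d,-(r-K[1,2])/K[1,1]*d,-d,d*0+1],-1)@s["pose"].T
m=(X[...,2]>.014)&(X[...,2]<.032)&(abs(X[...,0]-.53)<.16)&(abs(X[...,1]+.04)<.18)&(d>0)
n,l,st,ce=cv2.connectedComponentsWithStats(m.astype(np.uint8));k=1+st[1:,4].argmax()
print(cv2.minAreaRect(X[l==k][:,:2].astype(np.float32)),np.median(X[l==k][:,2]))
```

```text
top [ 0.5071 -0.0416  0.0516]
scene [ 0.5062 -0.0426  0.0157]
both [ 0.5066 -0.0418  0.0357]
hat [0.542 0.058]
boomerang [ 0.544 -0.007]
cash [ 0.547 -0.073]
card [ 0.549 -0.139]
mug [0.464 0.056]
basket [ 0.466 -0.01 ]
tick [ 0.469 -0.076]
cross [ 0.471 -0.142]
((0.525715708732605, -0.041750937700271606), (0.23225948214530945, 0.30327844619750977), 3.4813172817230225) 0.021288009906285543
```

```bash
python3 -m creep '[[0.4,0.8,0,0,0,0,-1],[0.4,0.8,0,0,0,0,-1],[0.4,0.8,0,0,0,0,-1],[0.4,0.8,0,0,0,0,-1],[0.4,0.8,0,0,0,0,-1]]' 5; python3 -m creep '[[0.4,0.8,0,0,0,0,-1],[0.4,0.8,0,0,0,0,-1],[0.4,0.8,0,0,0,0,-1],[0.4,0.8,0,0,0,0,-1],[0.4,0.8,0,0,0,0,-1]]'; python3 -m creep '[[0.4,0.8,0,0,0,0,-1],[0.4,0.8,0,0,0,0,-1],[0.4,0.8,-0.5,0,0,0,-1],[0.4,0.8,-0.5,0,0,0,-1],[0,0,0,0,0,0,-1]]'
```

```text
t: 3.08
ee_pos: [0.333, -0.4056, 0.2227]
tool_rot: [0.824, -0.567, 0.0, 0.0]
contact_force: [-0.1, -0.7, 0.0]
width: 0.516
t: 3.7
ee_pos: [0.433, -0.2056, 0.2228]
tool_rot: [0.824, -0.567, 0.0, 0.0]
contact_force: [2.0, -0.4, 0.3]
width: 0.019
t: 4.32
ee_pos: [0.5123, -0.043, 0.1708]
tool_rot: [0.826, -0.564, -0.002, -0.0]
contact_force: [-0.4, -0.3, 0.3]
width: 0.007
```

```bash
python3 -m creep '[[0.32,0.36,-0.4,0,0,0,-1],[0.32,0.36,-0.6,0,0,0,-1],[0,0,-0.6,0,0,0,-1],[0,0,-0.6,0,0,0,-1],[0,0,0,0,0,0,-1]]'
python3 - <<'E'
from h import *
s=snapshot("scene");cv2.imwrite("pics/scene2.png",cv2.resize(s["color"][100:310,130:410,::-1],None,fx=2.5,fy=2.5))
st=state();print(st["ee_pos"],st["contact_force"])
E
```

```text
t: 4.95
ee_pos: [0.5429, -0.0119, 0.061]
tool_rot: [0.824, -0.567, -0.002, 0.001]
contact_force: [-0.9, 0.2, 0.7]
width: 0.004
[ 0.54408257 -0.01165879  0.06261484] [0.43209463 0.01567384 0.91071803]
```

View pics/scene2.png

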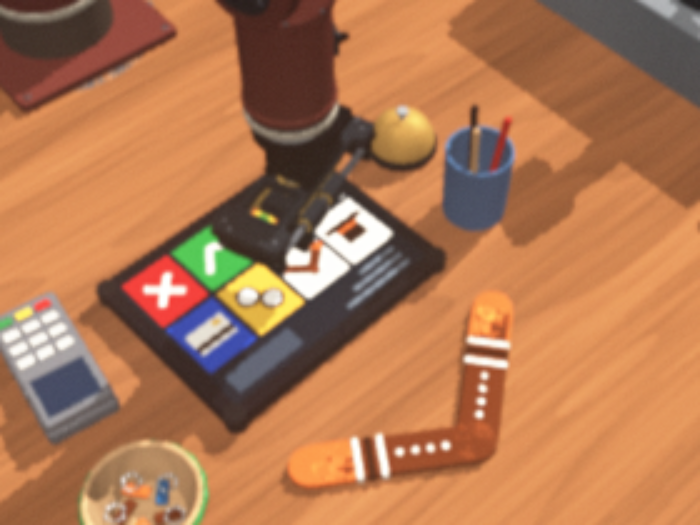

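The hand is over the boomerang tile (fingers near (305,245) in the crop). Next I'll come down in small steps.

```bash
python3 -m creep '[[0,0.08,-0.35,0,0,0,-1],[0,0,-0.3,0,0,0,-1],[0,0,0,0,0,0,-1],[0,0,0,0,0,0,-1]]';python3 -m creep '[[0,0,-0.1,0,0,0,-1],[0,0,-0.02,0,0,0,-1],[0,0,0,0,0,0,-1],[0,0,0,0,0,0,-1]]'
```

```text
t: 5.5
ee_pos: [0.5446, -0.007, 0.0302]
tool_rot: [0.824, -0.567, 0.0, -0.0]
contact_force: [-0.2, 0.4, 0.6]
width: 0.011
t: 6.0
ee_pos: [0.5446, -0.007, 0.0241]
tool_rot: [0.824, -0.567, 0.0, -0.0]
contact_force: [0.4, 0.3, -0.0]
width: 0.005
```

```bash
python3 -m creep '[[0,0,-0.03,0,0,0,-1],[0,0,-0.03,0,0,0,-1],[0,0,0,0,0,0,-1]]'
```

```text
t: 6.38
ee_pos: [0.5446, -0.007, 0.0214]
tool_rot: [0.824, -0.567, 0.0, -0.0]
contact_force: [-1.8, 0.3, 5.4]
width: 0.004
```

Contact is clear at 5.4 N. Lift, move across to the card tile, then come down.

```bash
python3 -m creep '[[0,0,0.4,0,0,0,-1],[0,0,0.8,0,0,0,-1],[0,0,0,0,0,0,-1],[0,0,0,0,0,0,-1]]';python3 -m creep '[[0.03,-0.66,0,0,0,0,-1],[0.03,-0.66,0,0,0,0,-1],[0.03,-0.66,0,0,0,0,-1],[0,-0.66,0,0,0,0,-1],[0,0,0,0,0,0,-1]]';python3 - <<'E'
from h import *
s=snapshot("scene");cv2.imwrite("pics/scene3.png",cv2.resize(s["color"][100:310,130:410,::-1],None,fx=2.5,fy=2.5))
st=state();print(st["ee_pos"],st["contact_force"])
E
```

```text
t: 6.88
ee_pos: [0.5442, -0.0071, 0.0806]
tool_rot: [0.824, -0.567, -0.0, 0.0]
contact_force: [-0.5, 0.3, -0.2]
width: 0.003
t: 7.5
ee_pos: [0.5477, -0.1422, 0.0794]
tool_rot: [0.823, -0.569, -0.001, 0.001]
contact_force: [-0.0, 0.5, -0.2]
width: 0.003
[ 0.54796883 -0.1399584   0.07959392] [ 0.71819302  0.9745617  -0.14833779]
```

View pics/scene3.png

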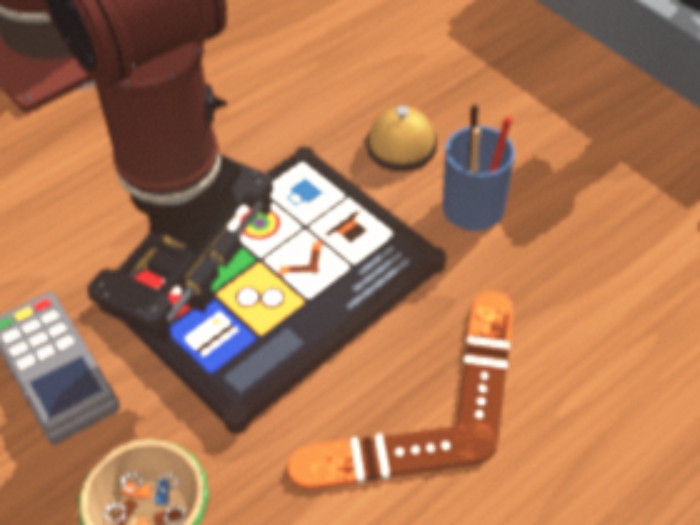

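The hand is over the card tile at (210,335) in the crop, clear of the reader.

```bash
python3 -m creep '[[0,0,-0.5,0,0,0,-1],[0,0,-0.5,0,0,0,-1],[0,0,-0.08,0,0,0,-1],[0,0,0,0,0,0,-1]]';python3 -m creep '[[0,0,-0.03,0,0,0,-1],[0,0,-0.03,0,0,0,-1],[0,0,-0.02,0,0,0,-1],[0,0,0,0,0,0,-1],[0,0,0,0,0,0,-1]]'
```

```text
t: 8.05
ee_pos: [0.549, -0.1381, 0.0271]
tool_rot: [0.824, -0.566, -0.0, -0.0]
contact_force: [0.4, -0.6, 0.4]
width: 0.005
t: 8.68
ee_pos: [0.549, -0.139, 0.0231]
tool_rot: [0.824, -0.567, 0.0, -0.0]
contact_force: [1.0, -0.6, 1.0]
width: 0.008
```

```bash
python3 -m creep '[[0,0,-0.02,0,0,0,-1],[0,0,-0.02,0,0,0,-1],[0,0,0,0,0,0,-1],[0,0,0,0,0,0,-1]]'
```

```text
t: 9.18
ee_pos: [0.5491, -0.139, 0.0214]
tool_rot: [0.824, -0.567, 0.0, 0.0]
contact_force: [-2.5, 0.2, 5.9]
width: 0.006
```

Card touched at 5.9 N. Lift and move to the tick tile.

```bash
python3 -m creep '[[0,0,0.4,0,0,0,-1],[0,0,0.8,0,0,0,-1],[0,0,0,0,0,0,-1],[0,0,0,0,0,0,-1]]';python3 -m creep '[[-0.4,0.315,0,0,0,0,-1],[-0.4,0.315,0,0,0,0,-1],[-0.4,0.315,0,0,0,0,-1],[-0.4,0.315,0,0,0,0,-1],[0,0,0,0,0,0,-1]]';python3 -m creep '[[0,0,-0.5,0,0,0,-1],[0,0,-0.5,0,0,0,-1],[0,0,0,0,0,0,-1],[0,0,0,0,0,0,-1]]';python3 - <<'E'
from h import *
s=snapshot("scene");cv2.imwrite("pics/scene4.png",cv2.resize(s["color"][100:310,130:410,::-1],None,fx=2.5,fy=2.5))
st=state();print(st["ee_pos"],st["contact_force"])
E
```

```text
t: 9.68
ee_pos: [0.5491, -0.1391, 0.0817]
tool_rot: [0.824, -0.567, 0.0, -0.0]
contact_force: [-0.6, 0.0, -1.3]
width: 0.005
t: 10.3
ee_pos: [0.4673, -0.075, 0.0804]
tool_rot: [0.824, -0.566, -0.001, 0.001]
contact_force: [0.8, -0.7, 0.7]
width: 0.003
t: 10.8
ee_pos: [0.4695, -0.0762, 0.0316]
tool_rot: [0.824, -0.567, 0.0, -0.0]
contact_force: [-0.5, -0.1, 0.8]
width: 0.005
[ 0.46974903 -0.07617034  0.03185002] [-0.62570957  0.24380915  0.01783203]
```

View pics/scene4.png

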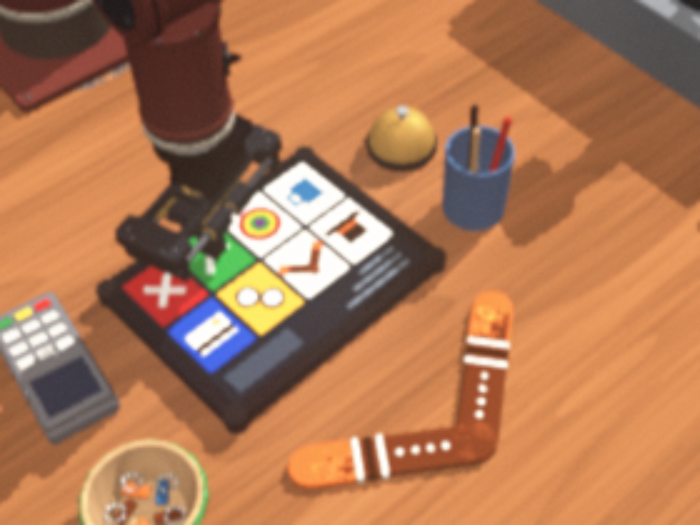

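The fingertips are over the green tick at (212,258), and nothing on the counter has shifted.

```bash
python3 -m creep '[[0,0,-0.13,0,0,0,-1],[0,0,-0.03,0,0,0,-1],[0,0,-0.03,0,0,0,-1],[0,0,-0.02,0,0,0,-1],[0,0,0,0,0,0,-1]]'
```

```text
t: 11.48
ee_pos: [0.469, -0.076, 0.021]
tool_rot: [0.824, -0.567, 0.0, 0.0]
contact_force: [-3.0, 0.4, 8.4]
width: 0.001
```

Tick touched at 8.4 N. Lift well clear.

```bash
python3 -m creep '[[0,0,0.4,0,0,0,-1],[0,0,0.8,0,0,0,-1],[0,0,0.8,0,0,0,-1],[0,0,0.8,0,0,0,-1],[0,0,0,0,0,0,-1]]';python3 -m creep '[[0,0,0,0,0,0,-1],[0,0,0,0,0,0,-1],[0,0,0,0,0,0,-1]]'
python3 - <<'E'
from h import *
s=snapshot("scene");cv2.imwrite("pics/scene5.png",s["color"][:,:,::-1])
a=cv2.imread("pics/scene1.png").astype(int);b=cv2.imread("pics/scene5.png").astype(int)
for n,(r,c) in dict(boomerang=(277,312),reader=(249,153),bell=(153,290),penmug=(170,320),bowl=(302,187)).items():
    w=np.s_[r-20:r+20,c-20:c+20];print(n,"mean pixel change",abs(a[w]-b[w]).mean().round(1))
E
```

```text
t: 12.1
ee_pos: [0.471, -0.0762, 0.1636]
tool_rot: [0.824, -0.567, 0.003, -0.001]
contact_force: [-0.4, -0.6, -1.0]
width: 0.006
t: 12.48
ee_pos: [0.4685, -0.0759, 0.1596]
tool_rot: [0.824, -0.567, -0.001, 0.0]
contact_force: [-0.1, -0.3, -0.4]
width: 0.007
boomerang mean pixel change 7.1
reader mean pixel change 10.6
bell mean pixel change 7.5
penmug mean pixel change 6.5
bowl mean pixel change 7.9
```

View pics/scene5.png

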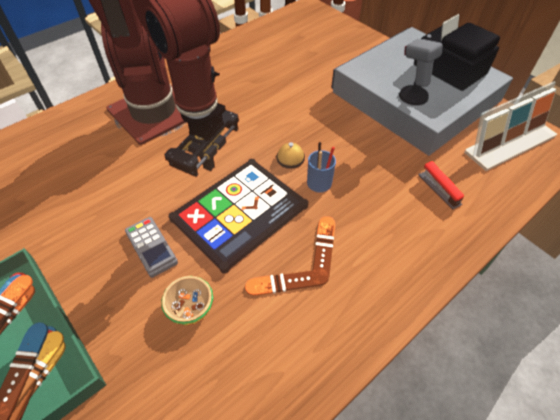

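The hand is clear of the screen and every item is at the same pixels as at the start: reader (152,248), bowl (187,300), bell (290,153), mug (320,170).

```bash
python3 -c "from plant import *; print(finish_job())"
```

```text
the job is handed in; nothing more can be done
None
```

I touched the boomerang tile, then the blue bank-card tile, then the green tick tile with the closed fingertips, lifted off after each touch, and handed the job in at about 12.5 s.

- **Touch force:** the measured vertical forces were about 5.4, 5.9 and 8.4 N, all under the 20 N limit. These are wrist readings taken at the end of each move, with roughly 1 N of noise.
- **Lift-off:** after the boomerang and card touches the fingertips rose to about 80 mm. They finished at about 160 mm, with the force reading back near zero.
- **Aim:** the tile positions found from the two cameras agreed to about 1 mm at the grid centre. The tablet's rotation differed by about 2 degrees between the two, which shifts the tile centres by only 1–2 mm. The fingertips came down within about 1 mm of the computed tile centres.
- **Items on the counter:** in the last picture the reader, bowl, bell, pen mug and boomerang are where they were at the start. The reader's patch of the image changed slightly more than the others (10.6 against 6.5–7.9), but it shows no visible shift.

No check failed. The hand-in itself gave no verdict.

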